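Start the bench timer for the specimen cup

TASK

Start timing the specimen cup on the three-place bench timer: with the fingertips, gently press the square key in front of the pad where the cup stands, let it come up, then press the oblong start key at the right end of the key row and withdraw so that all keys are up. Do not press the keys of the other two places, and leave the cup, the small vial, the dropper bottle and everything else standing where they are; nothing is to be picked up.

Things in the scene. Friction and masses are not known exactly. Their poses are not given: they have to be found in the camera images.
- timer_station: three-place bench timer, fixed: flat white plastic box 160 (x) x 330 (y) mm, deck 24 mm high, with a ridge 16 mm high along its back. Origin at the centre of its underside, x to its back, y to its left, z up. The deck has three round pads in a row along y (75 mm apart), one thing on each; 78 mm in front of each pad is that place's square key; the oblong start key is at the right end of the key row, with no pad behind it
- key_left (a joint): the left place key: square cap 28 x 28 mm, 10 mm proud of the deck, in front of the left pad; travel down in m, 0 = up, 0.008 = fully down; springs back up (about 0.9 N per mm, 7.5 N fully down; it counts as pressed from half way, 4 mm)
- key_left_top (a point): centre of the top face of the left (towards +y) place key; axes as the timer's; moves down with the key
- pad_left (a point): centre of the left (towards +y) round pad, 70 mm across, flush with the deck
- key_middle (a joint): the middle place key: square cap 28 x 28 mm, 10 mm proud of the deck, in front of the middle pad; travel down in m, 0 = up, 0.008 = fully down; springs back up (about 0.9 N per mm, 7.5 N fully down; it counts as pressed from half way, 4 mm)
- key_middle_top (a point): centre of the top face of the middle place key; axes as the timer's; moves down with the key
- pad_middle (a point): centre of the middle round pad, 70 mm across, flush with the deck
- key_right (a joint): the right place key: square cap 28 x 28 mm, 10 mm proud of the deck, in front of the right pad; travel down in m, 0 = up, 0.008 = fully down; springs back up (about 0.9 N per mm, 7.5 N fully down; it counts as pressed from half way, 4 mm)
- key_right_top (a point): centre of the top face of the right place key; axes as the timer's; moves down with the key
- pad_right (a point): centre of the right round pad, 70 mm across, flush with the deck
- key_start (a joint): the start key: oblong cap 28 (x) x 50 (y) mm, 10 mm proud of the deck; same travel and spring as the other keys
- key_start_top (a point): centre of the top face of the start key; its centre is 87 mm to the right of the right place key
- cup_center (a point): centre, half-way up, of the specimen cup on the timer: wide low white pot with a screw lid, 60 mm across, 50 mm high; stands loose within about 6 mm of the centre of one of the pads
- vial_center (a point): centre, half-way up, of the small screw-lid vial, 25 mm across, 34 mm high, loose on another pad
- dropper_center (a point): centre, half-way up, of the dropper bottle with a narrow cap, 28 mm across, 62 mm high, loose on another pad
- marker: marker pen lying loose on the worktop at the right, 135 mm long along its y, 20 mm thick; origin under its centre
- tweezers: steel forceps lying loose on the worktop at the left, 134 mm long along y, 9 mm high; origin under the centre
- tape: roll of tape lying flat and loose at the left, 67 mm across, 18 mm high; origin under its centre
Things that resemble listed ones, but are neither listed nor needed, are in the scene too. What is shaped like the part that bears cup_center but turquoise is not meant.

How it is judged:
By the outcome, as a careful person would: the job done as asked, in the order asked, and still so for the second after the job is handed in, with the robot touching nothing.
It also fails if it takes over 40 s, if anything falls off the work surface, if the arm or the gripper's body presses on something with over 40 N, if the wrist force passes 120 N, or if a joint passes its speed limit or range.

ROBOT

A 6-joint arm with a two-finger parallel gripper is mounted at the origin on a cart in front of the work surface, level with it; the furniture and walls round the work are solid. World frame = base frame: x ahead of the robot, y to its left, z up, the work surface at z = 0. Lengths are in mm, angles in degrees, forces in N, time in s.
With the tool pointing down it reaches from about 350 to 850 mm from the base axis. Payload 8.1 kg.
Tool frame: the origin (TCP) lies midway between the tips of the shut fingers; the grasp point (between the pads) lies 19 mm behind it; x points along the fingers, y is the direction in which the jaws open and shut, and the axes are right-handed (so a half turn about x gives the same grasp; the last joint's range is limited). The gripper opens to 85 mm and grips with 20 to 120 N. Pads are 22 mm wide; open, the fingers measure 114 mm over their backs; the gripper's body (76 mm by 85 mm) begins 54 mm behind the grasp point. The pads swing forward as they close: fully open they stand 13 mm farther back than shut.
Start: joints at [64.206, 7.471, 85.268, -0, 87.261, -4.893], TCP at [214.036, 560.53, 231.292] pointing down, gripper open.
Joint ranges: [-169.43, 169.43], [-51.17, 129.36], [1.28, 143.12], [-76.62, 256.62], [0, 156.53], [-152.29, 152.29]. Speed limits (degrees/s): [136.94, 136.94, 159.86, 180, 180, 180].

INTERFACE

Orientations are given as [roll, pitch, yaw] about the fixed x, y, z axes, in that order (R = Rz(yaw) Ry(pitch) Rx(roll)).
In Python, from bench import r, snapshot, workorder gives the robot as it stands.
- The arm moves only by the tool send_rows, never from a script. Its arguments are lists of equal length, an entry for each row: "offset": the shift along the tool's x, y, z in cm, a list of three; "dr": the turn, a rotation vector about the tool's x, y, z in degrees, a list of three; "grip": the opening in per cent of the stroke, from 0 (shut) to 100 (fully open). In form: {"offset": [[dx, dy, dz], ...], "dr": [[rx, ry, rz], ...], "grip": [grip, ...]}. A call has 1 to 5 rows; each row shifts and turns the commanded pose from where the row before left it, along the tool's axes as they then stand; what a row does not reach is not made up. A row lasts 1/8 s, in which the tool goes at most 62.5 mm and 10.7 degrees, less where a joint would pass 70% of its speed; a pose out of reach is approached as far as the arm can. A call with a gripper value outside its range is refused whole. The fingers move at their own pace and stop on an object; "force" is the grip in N (left out, the last holds). Time passes only in rows, so rows that do not move let the fingers close. It gives the time, the measured TCP pose, the force and the opening at its end, in the units of the state.
- r.sense(): the state, without advancing time (a new reading comes with each control period).
- snapshot(name): name is "scene" or "top" or "wrist"; returns a dict with "pixels" (480x640x3 uint8, red, green, blue), "fx", "fy", "cx", "cy" (pixels), "distortion" ([k1, k2, p1, p2, k3] as OpenCV has them; the pictures are not rectified), "world_to_cam" (4x4, takes a point from world to camera coordinates). Camera axes: x right, y up, looking along -z (the intrinsics and any distortion apply to the point x, -y, -z); pixel columns grow to the right and rows downward; lengths in mm; the calibration is good to about 2 mm. A picture is of the moment at which its call begins. There is no depth.
- workorder.hand_in(): hands the job in, once; it reports no verdict.
The state is a dict: "time": time; "joint_pos": joint angles; "qd": joint speeds; "joint_efforts": joint torques, N m; "tool_pos": TCP position; "tcp_rot": TCP orientation; "ft_force": force on the tool from outside, world axes, zero at the start; "wrist_torque": the same for the moment, N m; "finger_gap": finger opening in mm.
Only numpy, scipy, OpenCV 4.12 (cv2) and the standard library are available. Lean on these libraries where they do the work, as an engineer would, in place of code of your own. Each camera call takes 0.05 s, during which the arm holds its last target.

## Working session

There is one attempt and no reset: what is moved stays moved. The work goes in short steps, Python scripts to look and compute and a tool call to move; the robot and the scene stay as the last step left them, time stands still between calls to the robot, and variables do not carry over. Pictures are saved under pics/ and viewed, and the job is handed in when it is done.

Besides the shell and the picture viewer there is one more tool, called after "Call:" as name(argument=value, ...) on one line, values as JSON. send_rows: Moves the arm, as the interface text tells. Its arguments: {"type":"object","properties":{"offset":{"type":"array","items":{"type":"array","items":{"type":"number"}}},"dr":{"type":"array","items":{"type":"array","items":{"type":"number"}}},"grip":{"type":"array","items":{"type":"number"}},"force":{"type":"number"}},"required":["offset","dr","grip"]}

```bash
mkdir -p pics
cat > h.py <<'E'
import numpy as np, cv2, pickle
def cam(s):
    K=np.array([[s["fx"],0,s["cx"]],[0,s["fy"],s["cy"]],[0,0,1.]]);return K,np.array(s["distortion"],float),np.array(s["world_to_cam"])
def ray(s,uv):
    K,D,T=cam(s);p=cv2.undistortPoints(np.array([[uv]],float),K,D)[0,0]
    R=T[:3,:3];return -R.T@T[:3,3],R.T@np.array([p[0],-p[1],-1.])
def plane(s,uv,z):
    o,d=ray(s,uv);return o+d*(z-o[2])/d[2]
def proj(s,P):
    K,D,T=cam(s);P=np.atleast_2d(P);c=P@T[:3,:3].T+T[:3,3];c=c*[1,-1,-1]
    return cv2.projectPoints(c,np.zeros(3),np.zeros(3),K,D)[0][:,0]
def tri(views):
    A=np.zeros((3,3));b=np.zeros(3)
    for s,uv in views:
        o,d=ray(s,uv);d/=np.linalg.norm(d);M=np.eye(3)-np.outer(d,d);A+=M;b+=M@o
    return np.linalg.solve(A,b)
E
python3 - <<'E'
from bench import r,snapshot
import cv2,pickle
for n in ("scene","top","wrist"):
    s=snapshot(n);pickle.dump(s,open(n+".pkl","wb"));cv2.imwrite(f"pics/{n}1.png",s["pixels"][:,:,::-1])
print(r.sense())
E
```

```text
{'time': 0.15, 'joint_pos': array([ 6.42056016e+01,  7.50745848e+00,  8.53145456e+01,  1.56509833e-03,
        8.72599539e+01, -4.89432428e+00]), 'qd': array([ 0.04410878, -0.16358685, -0.14403449,  0.06946145,  0.05421807,
       -0.04298041]), 'joint_efforts': array([ 7.44746285e-04, -5.70059144e+01, -5.01160777e+01, -1.56951710e-04,
        9.52163071e-03, -6.90773390e-05]), 'tool_pos': array([213.84664324, 560.15874272, 230.46536264]), 'tcp_rot': array([ -95.98700629,   89.91802717, -116.8871564 ]), 'ft_force': array([-1.06289057,  0.15619007, -0.72203032]), 'wrist_torque': array([ 0.01201984, -0.028314  ,  0.07439963]), 'finger_gap': 85.35570380893164}
```

View pics/scene1.png

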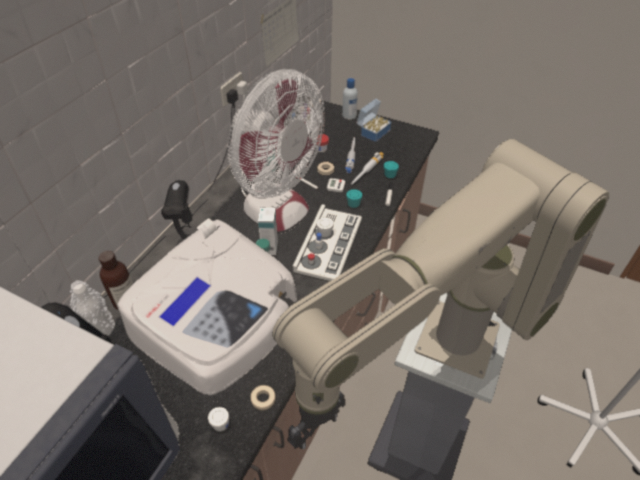

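View pics/top1.png

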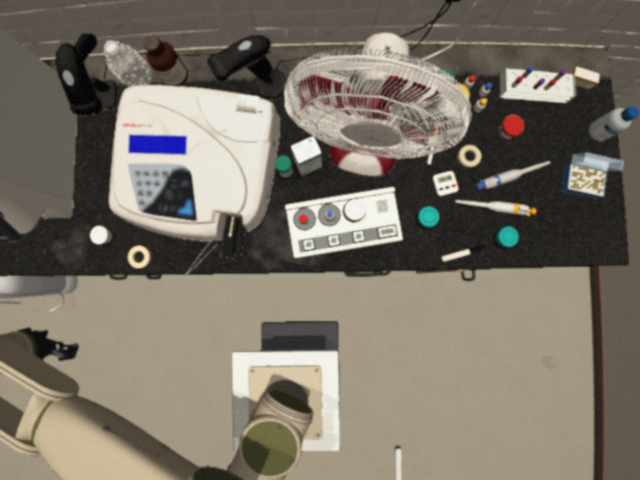

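View pics/wrist1.png

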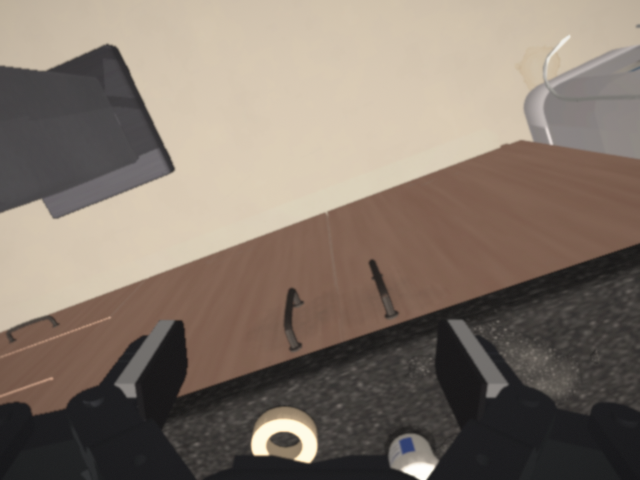

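The top view shows the timer at about (345,222), with the keys in a row in front of the pads. I'll enlarge it and measure.

Run:
```python
import pickle,cv2
from h import *
s=pickle.load(open("top.pkl","rb"));im=s["pixels"][:,:,::-1]
cv2.imwrite("pics/topcrop.png",cv2.resize(im[180:262,275:415],None,fx=5.6,fy=5.6,interpolation=cv2.INTER_CUBIC))
s2=pickle.load(open("scene.pkl","rb"));im=s2["pixels"][:,:,::-1]
cv2.imwrite("pics/scenecrop.png",cv2.resize(im[195:285,285:375],None,fx=6,fy=6,interpolation=cv2.INTER_CUBIC))
for uv in [(308,244),(334,240),(359,237),(387,234)]: print(plane(s,uv,34).round(1))
for uv in [(304,217),(329,213),(354,210)]: print(plane(s,uv,60).round(1))
```

```text
[467.5 -78.1  34. ]
[ 478.  -155.3   34. ]
[ 485.6 -229.5   34. ]
[ 493.  -312.9   34. ]
[544.8 -68.5  60. ]
[ 555.3 -141.7   60. ]
[ 562.8 -215.    60. ]
```

View pics/topcrop.png

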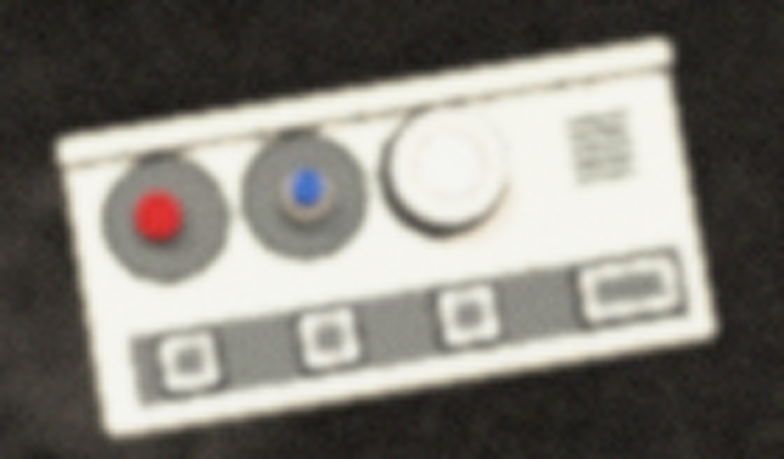

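View pics/scenecrop.png

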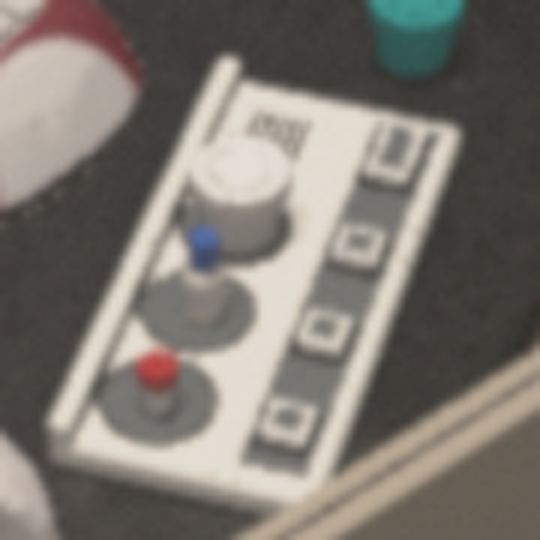

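Candidates for the cup: the white lidded pot at top (354,210) on the timer's right pad; turquoise pots at (429,217) and (508,237), which are excluded by colour; and a white jar at (99,235), which is off the timer. The pot on the right pad fits, being white, wide and low. The red-capped vial is on the left pad and the blue-capped dropper bottle on the middle one. So the keys to press are the right square key and then the start key.

```bash
cat >> h.py <<'E'
from scipy.spatial.transform import Rotation as Ro
def Rt(st): return Ro.from_euler('xyz',st["tcp_rot"],degrees=True).as_matrix()
E
python3 - <<'E'
import pickle
from h import *
from bench import r
t=pickle.load(open("top.pkl","rb"));s=pickle.load(open("scene.pkl","rb"))
tc=lambda x,y:((x+.5)/5.6-.5+275,(y+.5)/5.6-.5+180)
sc=lambda x,y:((x+.5)/6-.5+285,(y+.5)/6-.5+195)
P={}
for n,a,b in [("left",(189,362),(288,421)),("mid",(330,338),(325,331)),("right",(469,315),(358,243)),("start",(629,287),(394,152)),("cuptop",(447,168),(240,170))]:
    P[n]=tri([(t,tc(*a)),(s,sc(*b))]);print(n,P[n].round(1),plane(t,tc(*a),34).round(1),plane(s,sc(*b),34).round(1))
d=P["left"]-P["start"];print("yaw",np.degrees(np.arctan2(-d[0],d[1])),np.linalg.norm(d))
st=r.sense();R=Rt(st);print(R.round(3))
print("tool delta to above right key z=200", (R.T@(np.array([P['right'][0],P['right'][1],230])-st["tool_pos"])).round(1))
# heights of analyser/fan: project grid
E
```

```text
left [467.6 -78.8  33.2] [466.7 -79.1  34. ] [468.2 -77.9  34. ]
mid [ 478.9 -153.7   31.6] [ 478.2 -153.8   34. ] [ 478.6 -151.5   34. ]
right [ 490.1 -227.4   33.6] [ 489.1 -227.7   34. ] [ 491.  -226.7   34. ]
start [ 503.8 -313.    30.9] [ 502.5 -313.    34. ] [ 503.6 -309.7   34. ]
cuptop [ 563.2 -214.9   73.9] [ 567.8 -217.9   34. ] [ 582.3 -252.8   34. ]
yaw 8.767244045393694 237.0748892102504
[[-0.001  0.357  0.934]
 [-0.001  0.934 -0.357]
 [-1.    -0.001 -0.   ]]
tool delta to above right key z=200 [   1.3 -637.1  539. ]
```

Call:
send_rows(offset=[[0,-4.5,3.8],[0,-4.5,3.8],[0,-4.5,3.8],[0,-4.5,3.8],[0,-4.5,3.8]], dr=[[0,0,0],[0,0,0],[0,0,0],[0,0,0],[0,0,0]], grip=[0,0,0,0,0])

```text
time: 0.78
tool_pos: [311.4, 280.8, 231.1]
tcp_rot: [6.1, 90.0, -14.7]
ft_force: [1.4, 0.2, 1.1]
finger_gap: 0.3
```

Call:
send_rows(offset=[[0,-4.5,3.8],[0,-4.5,3.8],[0,-4.5,3.8],[0,-4.5,3.8],[0,-4.5,3.8]], dr=[[0,0,0],[0,0,0],[0,0,0],[0,0,0],[0,0,0]], grip=[0,0,0,0,0])

```text
time: 1.4
tool_pos: [408.7, 2.6, 231.3]
tcp_rot: [32.7, 90.0, 11.8]
ft_force: [1.2, -0.2, 0.1]
finger_gap: -0.3
```

Call:
send_rows(offset=[[0,-4.5,3.8],[0,-4.5,3.8],[0,0,0],[0,0,0],[0,0,0]], dr=[[0,0,0],[0,0,0],[-9.8,0,0],[-9.8,0,0],[-9.8,0,0]], grip=[0,0,0,0,0])

```text
time: 2.02
tool_pos: [447.1, -106.9, 230.9]
tcp_rot: [148.8, 90.0, 157.6]
ft_force: [0.0, 0.9, -0.6]
finger_gap: -0.1
```

Run:
```python
from bench import r,snapshot
from h import *
for n in ("wrist","top"):
    s=snapshot(n);pickle.dump(s,open(n+"2.pkl","wb"));cv2.imwrite(f"pics/{n}2.png",s["pixels"][:,:,::-1])
s=pickle.load(open("wrist2.pkl","rb"))
st=r.sense();print(st["tool_pos"],st["ft_force"]);R=Rt(st);print(R.round(3))
print((R.T@(np.array([490,-227.3,st["tool_pos"][2]])-st["tool_pos"])).round(1))
for p in [(490.1,-227.4,34),(503.2,-313,34)]: print(proj(s,p))
```

```text
[ 447.18052116 -106.6706555   230.99089523] [1.13222081 0.22671867 0.98860107]
[[-0.001 -0.15   0.989]
 [ 0.     0.989  0.15 ]
 [-1.     0.    -0.001]]
[  -0.  -125.7   24.3]
[[159.29472201 234.45671825]]
[[ 54.21448842 234.3708439 ]]
```

View pics/wrist2.png

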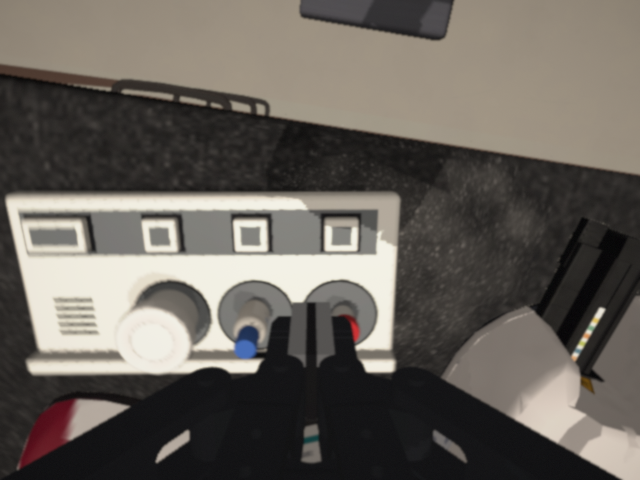

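The wrist view shows the right key at (160,235) and the start key at (56,235). My triangulated points project to (159,234) and (54,234), which agrees, and the tool is aligned with the timer.

Call:
send_rows(offset=[[0,-4.2,0.8],[0,-4.2,0.8],[0,-4.2,0.8],[5,0,0],[5,0,0]], dr=[[0,0,0],[0,0,0],[0,0,0],[0,0,0],[0,0,0]], grip=[0,0,0,0,0])

```text
time: 2.75
tool_pos: [490.2, -228.5, 130.5]
tcp_rot: [-38.3, 89.9, -30.1]
ft_force: [0.1, -0.2, -0.7]
finger_gap: -0.3
```

Run:
```python
from bench import r,snapshot
from h import *
for n in ("wrist","top"):
    s=snapshot(n);pickle.dump(s,open(n+"3.pkl","wb"));cv2.imwrite(f"pics/{n}3.png",s["pixels"][:,:,::-1])
s=pickle.load(open("wrist3.pkl","rb"))
st=r.sense();print(st["tool_pos"],st["ft_force"]);R=Rt(st)
print((R.T@(np.array([490,-227.3,34])-st["tool_pos"])).round(1))
for p in [(490.1,-227.4,34),(503.2,-313,34),st["tool_pos"]]: print(proj(s,p))
```

```text
[ 485.51799988 -225.36415572  124.62739305] [-0.53330813  1.3059647  -1.11808158]
[90.6 -3.2  5. ]
[[313.70347086 243.97125191]]
[[166.34345564 245.28416142]]
[[321.89046101 306.76230286]]
```

View pics/wrist3.png

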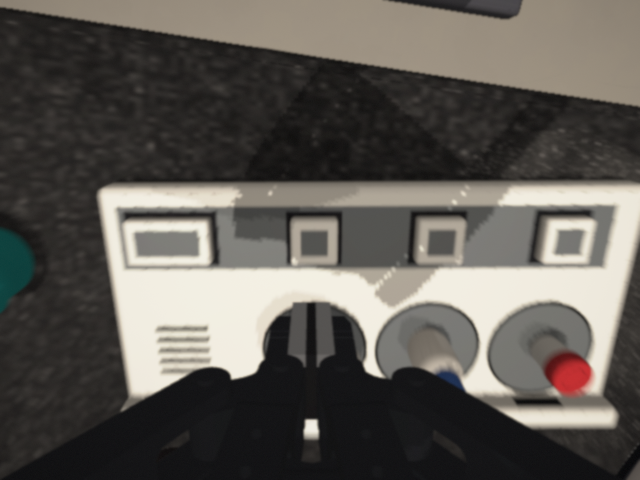

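Call:
send_rows(offset=[[0,0,0],[0,0,0]], dr=[[0,0,0],[0,0,0]], grip=[0,0])

```text
time: 3.1
tool_pos: [491.5, -228.5, 134.5]
tcp_rot: [-39.0, 89.7, -30.5]
ft_force: [-0.5, 0.1, 0.3]
finger_gap: -0.1
```

Run:
```python
from bench import r,snapshot
from h import *
st=r.sense();print(st["tool_pos"],st["ft_force"],st["qd"].round(2));R=Rt(st);print(R.round(3))
s=snapshot("wrist")
print((R.T@(np.array([490,-227.3,34])-st["tool_pos"])).round(1))
for p in [(490.1,-227.4,34),(503.2,-313,34)]: print(proj(s,p))
im=s["pixels"];cv2.imwrite("pics/w4.png",im[170:330,90:490][:,:,::-1].repeat(2,0).repeat(2,1))
```

```text
[ 491.48454209 -228.51269004  134.47600015] [-0.45999415  0.12889615  0.31494699] [ 0.04 -0.27  0.11 -0.01 -0.35 -0.33]
[[ 0.004 -0.147  0.989]
 [-0.002  0.989  0.147]
 [-1.    -0.003  0.004]]
[100.5   1.7  -1.7]
[[314.34370476 239.46032082]]
[[168.9094629  239.98180719]]
```

View pics/w4.png

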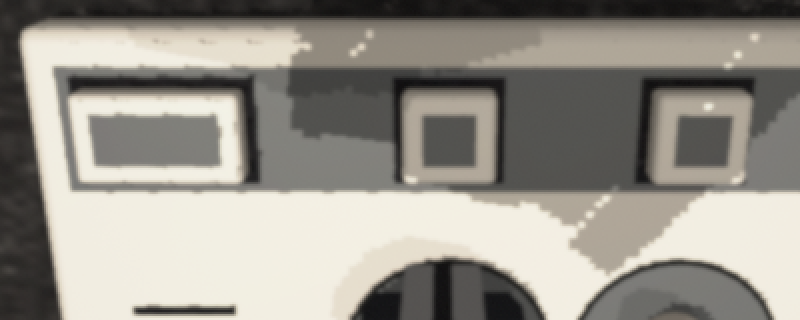

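The right key appears at (314.5,239) and the start key at (168.5,238.5), both within about 1.5 px of the prediction. The arm swings after quick stops, so I'll descend slowly.

Call:
send_rows(offset=[[2,0,0],[2,0,0],[2,0,0],[1.5,0,0],[0.5,0,0]], dr=[[0,0,0],[0,0,0],[0,0,0],[0,0,0],[0,0,0]], grip=[0,0,0,0,0])

```text
time: 3.78
tool_pos: [489.8, -227.7, 51.2]
tcp_rot: [-36.3, 90.0, -27.9]
ft_force: [0.2, -0.1, -0.6]
finger_gap: -0.3
```

Call:
send_rows(offset=[[0,0,0],[0,0,0],[0,0,0]], dr=[[0,0,0],[0,0,0],[0,0,0]], grip=[0,0,0])

```text
time: 4.15
tool_pos: [490.2, -228.0, 52.0]
tcp_rot: [-41.0, 89.9, -32.5]
ft_force: [-0.1, 0.1, 0.5]
finger_gap: 0.1
```

Run:
```python
from bench import r,snapshot
from h import *
st=r.sense();print(st["tool_pos"],st["ft_force"],st["qd"].round(2));R=Rt(st)
s=snapshot("wrist")
print((R.T@(np.array([490,-227.3,34])-st["tool_pos"])).round(1))
im=s["pixels"];cv2.imwrite("pics/w5.png",im[:,:,::-1])
s=snapshot("top");im=s["pixels"][:,:,::-1];cv2.imwrite("pics/t5.png",cv2.resize(im[180:262,275:415],None,fx=5.6,fy=5.6))
```

```text
[ 490.21161831 -227.97244798   52.04068236] [-0.1255741   0.06889279  0.48901748] [-0.05  0.09  0.27  0.07 -0.13  0.09]
[18.   0.7 -0.1]
```

View pics/w5.png

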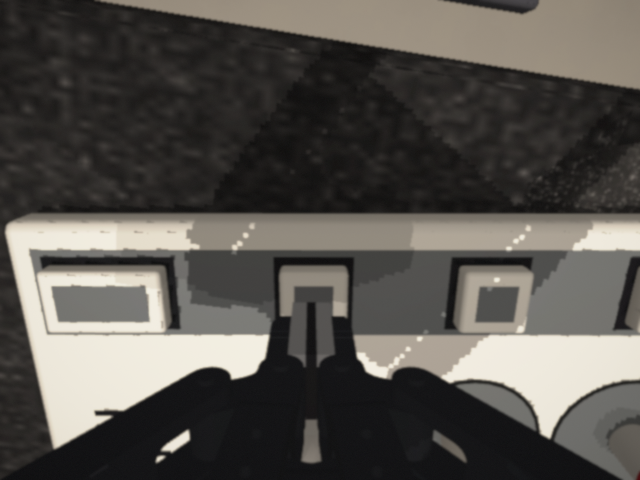

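View pics/t5.png

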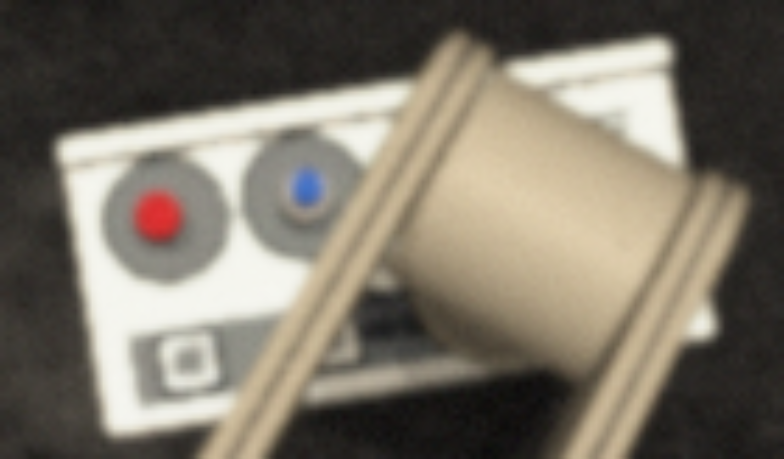

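The fingers are centred over the right key, with 18 mm to go. The neighbouring keys are clear.

Call:
send_rows(offset=[[0.7,0,0],[0.6,0,0],[0.3,0,0],[0.3,0,0],[0,0,0]], dr=[[0,0,0],[0,0,0],[0,0,0],[0,0,0],[0,0,0]], grip=[0,0,0,0,0])

```text
time: 4.88
tool_pos: [489.5, -227.5, 32.1]
tcp_rot: [140.7, 90.0, 149.2]
ft_force: [-2.3, 1.8, 1.8]
finger_gap: 0.2
```

Call:
send_rows(offset=[[0.2,0,0],[0.2,0,0],[0,0,0]], dr=[[0,0,0],[0,0,0],[0,0,0]], grip=[0,0,0])

```text
time: 5.25
tool_pos: [489.9, -227.8, 28.5]
tcp_rot: [-37.9, 90.0, -29.4]
ft_force: [-2.6, 1.6, 5.7]
finger_gap: 0.1
```

Call:
send_rows(offset=[[0.1,0,0],[0,0,0]], dr=[[0,0,0],[0,0,0]], grip=[0,0])

```text
time: 5.5
tool_pos: [489.9, -227.8, 27.7]
tcp_rot: [-40.1, 90.0, -31.6]
ft_force: [-3.2, 2.1, 6.4]
finger_gap: -0.2
```

Run:
```python
from bench import r,snapshot
from h import *
s=snapshot("wrist");cv2.imwrite("pics/w6.png",s["pixels"][200:400,:,::-1])
st=r.sense();print(st["tool_pos"],st["ft_force"],st["qd"].round(2))
```

```text
[ 489.88029066 -227.74150496   27.65774194] [-3.20424963  1.64372626  6.73775401] [-0.09 -0.05 -0.05  0.02  0.02  0.04]
```

View pics/w6.png

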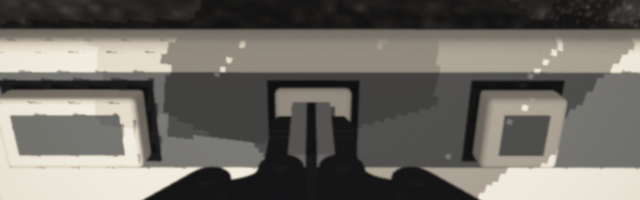

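The right key is down by about 6.3 mm at 6.5 N. Now I'll release it and move across to the start key.

Call:
send_rows(offset=[[-0.8,0,0],[-1.2,0,0],[-1.2,0,0],[0,0,0],[0,0,0]], dr=[[0,0,0],[0,0,0],[0,0,0],[0,0,0],[0,0,0]], grip=[0,0,0,0,0])

```text
time: 6.18
tool_pos: [489.7, -227.7, 59.3]
tcp_rot: [-32.3, 90.0, -23.8]
ft_force: [0.1, -0.8, 0.1]
finger_gap: 0.1
```

Call:
send_rows(offset=[[0,-1.8,0],[0,-2,0],[0,-2,0],[0,-1.8,0],[0,-1,0]], dr=[[0,0,0],[0,0,0],[0,0,0],[0,0,0],[0,0,0]], grip=[0,0,0,0,0])

```text
time: 6.8
tool_pos: [502.5, -314.4, 59.2]
tcp_rot: [-101.5, 90.0, -93.0]
ft_force: [-0.1, -0.2, -0.3]
finger_gap: 0.2
```

Call:
send_rows(offset=[[0,0,0],[0,0,0]], dr=[[0,0,0],[0,0,0]], grip=[0,0])

```text
time: 7.05
tool_pos: [502.3, -312.2, 59.1]
tcp_rot: [120.2, 90.0, 128.7]
ft_force: [-0.3, -0.2, -0.6]
finger_gap: 0.2
```

Run:
```python
from bench import r,snapshot
from h import *
st=r.sense();print(st["tool_pos"],st["ft_force"],st["qd"].round(2));R=Rt(st)
s=snapshot("wrist");cv2.imwrite("pics/w7.png",s["pixels"][:,:,::-1])
print((R.T@(np.array([503.4,-313,34])-st["tool_pos"])).round(1),proj(s,[(490.1,-227.4,34),(503.4,-313,34)]))
```

```text
[ 502.32324522 -312.23159472   59.09596612] [-0.29120387 -0.16878488 -0.57226516] [ 0.37 -0.36  0.18  0.05 -0.09  0.02]
[25.1 -0.9  1. ] [[511.86974108 296.40489725]
 [309.78904814 297.51703424]]
```

View pics/w7.png

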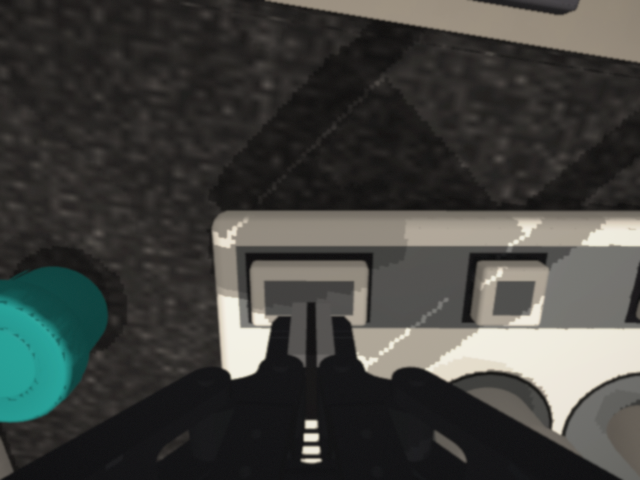

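The right key at (512,297) is up again, and the fingertips are over the start key, centred at (309,293). Pressing it now.

Call:
send_rows(offset=[[0.7,0,0],[0.8,0,0],[0.6,0,0],[0.3,0,0],[0.2,0,0]], dr=[[0,0,0],[0,0,0],[0,0,0],[0,0,0],[0,0,0]], grip=[0,0,0,0,0])

```text
time: 7.72
tool_pos: [502.3, -312.7, 33.1]
tcp_rot: [135.3, 90.0, 143.8]
ft_force: [-1.0, 0.9, 1.8]
finger_gap: 0.0
```

Call:
send_rows(offset=[[0.2,0,0],[0.2,0,0],[0.2,0,0],[0,0,0]], dr=[[0,0,0],[0,0,0],[0,0,0],[0,0,0]], grip=[0,0,0,0])

```text
time: 8.22
tool_pos: [502.5, -312.8, 27.6]
tcp_rot: [-81.5, 90.0, -73.0]
ft_force: [-3.1, 2.8, 6.5]
finger_gap: 0.3
```

The start key is down by about 6.4 mm at 6.5 N. Withdrawing straight up.

Call:
send_rows(offset=[[-0.8,0,0],[-1.5,0,0],[-2.5,0,0],[-3,0,0],[-3,0,0]], dr=[[0,0,0],[0,0,0],[0,0,0],[0,0,0],[0,0,0]], grip=[0,0,0,0,0])

```text
time: 8.85
tool_pos: [502.6, -312.9, 137.2]
tcp_rot: [-46.8, 89.9, -38.3]
ft_force: [0.7, -1.0, -0.6]
finger_gap: -0.2
```

Call:
send_rows(offset=[[-3,0,0],[-3,0,-3],[-2,0,-4],[-1,0,-3],[0,0,-2]], dr=[[0,0,0],[0,0,0],[0,0,0],[0,0,0],[0,0,0]], grip=[0,0,0,0,0])

```text
time: 9.48
tool_pos: [383.2, -331.3, 227.3]
tcp_rot: [-55.9, 89.8, -47.4]
ft_force: [-0.8, 0.7, 0.6]
finger_gap: -0.3
```

Call:
send_rows(offset=[[0,0,0],[0,0,0],[0,0,0],[0,0,0]], dr=[[0,0,0],[0,0,0],[0,0,0],[0,0,0]], grip=[0,0,0,0])

```text
time: 9.98
tool_pos: [384.2, -330.2, 224.9]
tcp_rot: [118.3, 90.0, 126.8]
ft_force: [0.1, 0.1, -0.5]
finger_gap: 0.1
```

Run:
```python
from bench import r,snapshot
from h import *
s=snapshot("wrist");cv2.imwrite("pics/w8.png",s["pixels"][:,:,::-1])
s=snapshot("scene");cv2.imwrite("pics/s8.png",s["pixels"][:,:,::-1])
s=snapshot("top");cv2.imwrite("pics/t8.png",s["pixels"][:,:,::-1])
st=r.sense();print(st["time"],st["tool_pos"],st["ft_force"],st["qd"].round(2))
```

```text
10.125 [ 383.99737873 -330.33516284  225.10291163] [-0.12506729  0.49188811  0.03638264] [-0.16 -0.25  0.19  0.02 -0.09 -0.1 ]
```

View pics/w8.png

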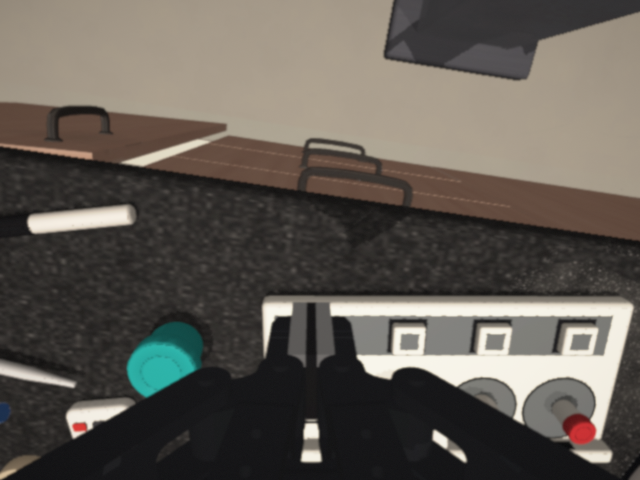

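View pics/t8.png

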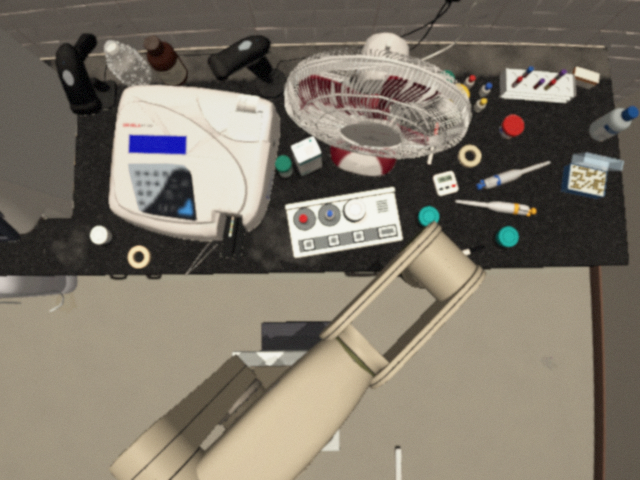

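The arm is clear, with no contact force. In the top view all four keys (308–387, 234–244), the vial (304,217), the dropper bottle (329,213) and the cup (354,210) sit where they did before. One last check compares this with the first picture, then I hand in.

Run:
```python
import cv2
from bench import workorder
a=cv2.imread("pics/top1.png");b=cv2.imread("pics/t8.png")
d=cv2.absdiff(a,b).max(2);d=cv2.GaussianBlur(d,(3,3),0)
print("timer diff",(d[185:258,284:405]>40).sum(),"left",(d[220:270,80:240]>40).sum())
workorder.hand_in()
```

```text
timer diff 43 left 0
the job is handed in; nothing more can be done
```

I pressed the right square key, in front of the pad where the cup stands, and let it come up. I then pressed the start key, withdrew, and handed the job in at about 10 s. The hand-in gave no verdict.

- **Presses:** the right key went down about 6.3 mm at about 6.5 N, and the start key about 6.4 mm at 6.5 N. Both are past the 4 mm half-way point.
- **Keys up:** the wrist view showed the right key up again before I pressed start. After withdrawing, the top view shows all four keys as they were at the start. The start key itself was hidden behind the fingers in the last wrist picture, so its release rests on the top view and a wrist force back to zero.
- **Nothing moved:** the cup, vial and dropper bottle look unmoved in the top view, and the left worktop, with the tape and tweezers, shows no change.
- **Unexplained or not checked:** 43 pixels around the timer differ between the first and last top pictures. I took this to be the arm's shadow but did not trace it. The marker was partly hidden by the arm in the last top view, and I did not measure its position.

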